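Press the tray's fans home, largest to smallest, then tap the test key

TASK

The three fans in the aluminium tray still stand proud of their steel collars: with the fingertips press each one lightly down until it is flush with its collar, the largest first, then the middle-sized, then the smallest. When all three are home, tap the round key on the grey test box and let it spring back. Press gently, never pull a fan up, and leave everything else on the bench where it is.

Things in the scene. Friction and masses are not known exactly. Their poses are not given: they have to be found in the camera images.
- tray: Fan tray lying flat on the bench, fixed: an aluminium channel 130 x 340 x 34 mm high, origin under its centre, long axis along its own y, z up. Its deck is 30 mm above the bench. Three square fans of different size sit in a row along its y axis, 106 mm apart, in any order (middle one at the tray's centre).
- mount_large: Fixed steel collar on the tray's deck around the largest fan: square, 102 mm outside, 10 mm high, 4 mm walls. Origin at its centre on the deck, 30 mm above the bench; its rim is 40 mm above the bench.
- large_hub (a point): Centre of the top face of the largest fan's hub. The fan is black, 92 x 92 x 25 mm, with a grey hub 44 mm across, level with the frame's top (the blades lie 4 mm lower). It stands 10 to 12 mm above its collar at the start; fully home its top is flush with the collar, 40 mm above the bench. This point moves with the fan.
- fan_large (a joint): How far the largest fan is pushed down into its collar, m: 0 to 0.002 at the start (proud), 0.012 home, flush; below 0: pulled up. It slides down under 2 to 4 N, wherever on its top it is pressed, and stays put. Once home it rests on sprung pads: pushed on, fan and pads give up to 10 mm more (4 rising to 20 N, not counted here) and come back flush when let go.
- mount_medium: Fixed steel collar on the tray's deck around the middle-sized fan: square, 80 mm outside, 10 mm high, 4 mm walls. Origin at its centre on the deck, 30 mm above the bench; its rim is 40 mm above the bench.
- medium_hub (a point): Centre of the top face of the middle-sized fan's hub. The fan is black, 70 x 70 x 25 mm, with a grey hub 34 mm across, level with the frame's top (the blades lie 4 mm lower). It stands 10 to 12 mm above its collar at the start; fully home its top is flush with the collar, 40 mm above the bench. This point moves with the fan.
- fan_medium (a joint): How far the middle-sized fan is pushed down into its collar, m: 0 to 0.002 at the start (proud), 0.012 home, flush; below 0: pulled up. It slides down under 2 to 4 N, wherever on its top it is pressed, and stays put. Once home it rests on sprung pads: pushed on, fan and pads give up to 10 mm more (4 rising to 20 N, not counted here) and come back flush when let go.
- mount_small: Fixed steel collar on the tray's deck around the smallest fan: square, 60 mm outside, 10 mm high, 4 mm walls. Origin at its centre on the deck, 30 mm above the bench; its rim is 40 mm above the bench.
- small_hub (a point): Centre of the top face of the smallest fan's hub. The fan is black, 50 x 50 x 25 mm, with a grey hub 24 mm across, level with the frame's top (the blades lie 4 mm lower). It stands 10 to 12 mm above its collar at the start; fully home its top is flush with the collar, 40 mm above the bench. This point moves with the fan.
- fan_small (a joint): How far the smallest fan is pushed down into its collar, m: 0 to 0.002 at the start (proud), 0.012 home, flush; below 0: pulled up. It slides down under 2 to 4 N, wherever on its top it is pressed, and stays put. Once home it rests on sprung pads: pushed on, fan and pads give up to 10 mm more (4 rising to 20 N, not counted here) and come back flush when let go.
- testbox: Test box, fixed on the bench to the left of the tray: grey case 150 x 110 x 60 mm high, origin under its centre, x along the 150 mm side. A flat rectangular display lies on the half of its top away from the robot; the one round key is on the half near the robot.
- key_top (a point): Centre of the top of the test box's round white key, 28 mm across, in a round black housing 44 mm across, facing straight up, 35 mm from the centre of the test box towards its -x end; 86 mm above the bench when up, 14 mm above its housing. The point moves with the key.
- key (a joint): How far the key is down, m: 0 up, 0.010 fully down against a hard stop; it answers from 0.003. It starts to move at 2.4 N, reads 0.003 at about 4 N, 0.006 at about 6 N, and takes 8 N fully down. It springs back by itself.
- mug: Yellow mug, 80 mm across, 95 mm high, handle at its +y; origin under its centre. Bystander.
- carton: Open green box 110 x 170 x 60 mm, beyond the tray; origin under its centre. Bystander.
- jar: Small whitish jar with a black cap, 44 mm across, 60 mm high, standing between tray and test box; origin under its centre. Bystander.
- spare_fan: Spare black fan, 70 x 70 x 25 mm, lying loose on the bench beyond the test box; origin under its centre. Bystander, not one of the tray's fans.
- screwdriver: Screwdriver 180 mm long with orange handle, lying between robot and tray; its x runs along it. Bystander.
- cutters: Side cutters with orange handles, 150 mm long, 18 mm high, lying to the right of the tray; x along them. Bystander.
- tape: Roll of clear tape (pale ring) lying flat, 90 mm across, 24 mm high, near the robot on the right; origin under its centre. Bystander.

How it is judged:
By the outcome, as a careful person would: the job done as asked, in the order asked, and still so for the second after the job is handed in, with the robot touching nothing.
It also fails if it takes over 54 s, if anything falls off the work surface, if the arm or the gripper's body presses on something with over 40 N, if the wrist force passes 120 N, or if a joint passes its speed limit or range.

ROBOT

A 6-joint arm with a two-finger parallel gripper is mounted at the origin on the work surface. World frame = base frame: x ahead of the robot, y to its left, z up, the work surface at z = 0. Lengths are in m, angles in degrees, forces in N, time in s.
With the tool pointing down it reaches from about 0.35 to 0.875 m from the base axis. Payload 4.2 kg.
Tool frame: the origin (TCP) lies midway between the tips of the shut fingers; the grasp point (between the pads) lies 19 mm behind it; z points along the fingers, y is the line along which they close (so a half turn about z gives the same grasp; the last joint's range is limited). The gripper opens to 87 mm and grips with 3 to 60 N. Pads are 19 mm wide; open, the fingers measure 117 mm over their backs; the gripper's body (75 mm by 190 mm) begins 51 mm behind the grasp point.
Start: joints at [-56.459, 22.042, 0.453, 0, -68.411, -14.817], TCP at [0.201, -0.592, 0.191] pointing down, gripper open.
Joint ranges: [-179.83, 179.83], [-69.29, 118.12], [-61.27, 80.66], [-181.25, 117.63], [-171.15, -9.14], [-177.46, 177.46]. Speed limits (degrees/s): [159.86, 159.86, 180, 180, 180, 180].

INTERFACE

Orientations are given as a 3x3 rotation matrix whose columns are the frame's x, y, z axes.
In Python, from station import sense, capture, finish_job, silhouettes, landmark_of gives the robot as it stands.
- The arm moves only by the tool step_arm, never from a script. Its arguments are lists of equal length, an entry for each row: "linear": the shift along the tool's x, y, z in mm, a list of three; "delta_rot": the turn, a rotation vector about the tool's x, y, z in rad, a list of three; "grip": the finger opening in mm, from 0 to 87. A call has 1 to 10 rows; each row shifts and turns the commanded pose from where the row before left it, along the tool's axes as they then stand; what a row does not reach is not made up. A row lasts 1/8 s, in which the tool goes at most 62.5 mm and 10.7 degrees, less where a joint would pass 70% of its speed; a pose out of reach is approached as far as the arm can. A call with a gripper value outside its range is refused whole. The fingers move at their own pace and stop on an object; the grip force is fixed at half the most. Time passes only in rows, so rows that do not move let the fingers close. It gives the time, the measured TCP pose, the force, the opening and the grip force at its end, in the units of the state.
- sense(): the state, without advancing time (a new reading comes with each control period).
- capture(name): name is "scene" or "side" or "wrist"; returns a dict with "img" (384x512x3 uint8, red, green, blue), "fx", "fy", "cx", "cy" (pixels), "world_to_cam" (4x4, takes a point from world to camera coordinates); the wrist camera has in their place "mount" (4x4, takes a point from camera to tool coordinates, whose origin is the TCP and whose axes are the flange's). Camera axes: x right, y up, looking along -z (the intrinsics and any distortion apply to the point x, -y, -z); pixel columns grow to the right and rows downward; lengths in m; the calibration is good to about 2 mm. A picture is of the moment at which its call begins: read the wrist's pose just before it. There is no depth.
- finish_job(): hands the job in; it is judged then, once.
Trained networks look in the newest picture that a camera, given by its name, has taken for a name from the list of things; names that differ only in an ending like _2 or _b are one class to them, and where a whole thing is asked for, a point or a joint stands for the part that bears it (a point fixed in the world has none). Each returns a list of dicts, best first, with "score" (0 to 1); they miss things now and then, are a little off and sometimes report something else, mostly with a low value. They report only what shows in the picture. A call takes as long as a camera call.
- silhouettes(camera, label): "mask" (384x512 bool, what is visible of it) and "point" ([column, row] in pixels, amid what is visible of it).
- landmark_of(camera, label): "point" ([column, row] in pixels: a listed point, or the origin of a listed thing).
The state is a dict: "time_s": time; "joints": joint angles; "joint_velocities": joint speeds; "effort": joint torques, N m; "tcp_pos": TCP position; "ee_rot": TCP orientation; "wrist_force": force on the tool from outside, world axes, zero at the start; "moment": the same for the moment, N m; "gripper_width": opening from 0.0 (shut) to 1.0 (fully open); "gripper_force": force on a finger pad.
Only numpy, scipy, OpenCV 4.12 (cv2) and the standard library are available. Lean on these libraries where they do the work, as an engineer would, in place of code of your own. Each camera call takes 0.05 s, during which the arm holds its last target. There are 200 camera calls.

## Working session

There is one attempt and no reset: what is moved stays moved. The work goes in short steps, Python scripts to look and compute and a tool call to move; the robot and the scene stay as the last step left them, time stands still between calls to the robot, and variables do not carry over. Pictures are saved under pics/ and viewed, at most 10 in all, crops included, and the job is handed in when it is done.

Besides the shell and the picture viewer there is one more tool, called after "Emit:" by a JSON object that holds its "op" and its "data". step_arm: Moves the arm, as the interface text tells. Its arguments: {"type":"object","properties":{"linear":{"type":"array"},"delta_rot":{"type":"array"},"grip":{"type":"array"}},"required":["linear","delta_rot","grip"]}

```bash
mkdir -p pics
cat > h.py <<'E'
import numpy as np, cv2
from station import sense, capture, silhouettes, landmark_of
def ray(c,p,s=None):
    d=np.array([(p[0]-c['cx'])/c['fx'],-(p[1]-c['cy'])/c['fy'],-1.])
    if 'mount' in c:
        M=np.eye(4);M[:3,:3]=np.array(s['ee_rot']);M[:3,3]=s['tcp_pos'];M=M@np.array(c['mount'])
    else: M=np.linalg.inv(np.array(c['world_to_cam']))
    return M[:3,3],M[:3,:3]@d/np.linalg.norm(d)
def atz(r,z): o,d=r; return o+d*(z-o[2])/d[2]
def tri(rs):
    A=0;b=0
    for o,d in rs:
        P=np.eye(3)-np.outer(d,d);A=A+P;b=b+P@o
    return np.linalg.solve(A,b)
E
python3 - <<'E'
from h import *
s=sense();print({k:np.round(v,3).tolist() for k,v in s.items()})
C={}
for n in ['scene','side']:
    C[n]=capture(n);print(n,[k for k in C[n] if k!='img'],{k:C[n][k] for k in C[n] if k not in('img','world_to_cam')})
    print(np.round(np.linalg.inv(C[n]['world_to_cam'])[:3,3],3))
cv2.imwrite('pics/a.png',np.vstack([C[n]['img'] for n in C])[:,:,::-1][:, :])
for l,z in [('large_hub',.051),('medium_hub',.051),('small_hub',.051),('key_top',.086),('tray',0),('testbox',0),('jar',0),('mug',0),('carton',0),('mount_large',.03),('mount_medium',.03),('mount_small',.03)]:
    R=[]
    for n in C:
        r=landmark_of(n,l)
        if r: R.append(ray(C[n],r[0]['point']));print(l,n,np.round(r[0]['score'],2),np.round(r[0]['point'],1),np.round(atz(R[-1],z),3))
    if len(R)>1: print('   tri',np.round(tri(R),3))
E
```

```text
{'time_s': 0.0, 'joints': [-56.461, 22.092, 0.379, -0.03, -68.41, -14.817], 'joint_velocities': [0.029, 0.025, 0.031, 0.095, 0.08, -0.055], 'effort': [-0.0, -39.066, 18.741, 4.22, 0.011, -0.0], 'tcp_pos': [0.2, -0.591, 0.19], 'ee_rot': [[-0.947, -0.321, -0.001], [-0.321, 0.947, 0.002], [0.0, 0.002, -1.0]], 'wrist_force': [0.967, 0.042, 0.131], 'moment': [-0.039, -0.011, -0.008], 'gripper_force': 0.0, 'gripper_width': 0.996}
scene ['fx', 'fy', 'cx', 'cy', 'world_to_cam'] {'fx': 438.1071548733814, 'fy': 438.1071548733814, 'cx': 256.08350392134076, 'cy': 188.19744839778377}
[1.096 0.446 1.272]
side ['fx', 'fy', 'cx', 'cy', 'world_to_cam'] {'fx': 353.8192562920969, 'fy': 353.8192562920969, 'cx': 255.33525008043554, 'cy': 189.63531147320438}
[0.396 0.664 0.737]
large_hub scene 0.96 [265.3 198.3] [ 0.587 -0.027  0.051]
large_hub side 0.83 [253.6 206.1] [ 0.567 -0.03   0.051]
   tri [ 0.574 -0.039  0.034]
medium_hub scene 0.84 [247.7 172. ] [ 0.56  -0.139  0.051]
medium_hub side 0.81 [266.7 179.6] [ 0.557 -0.152  0.051]
   tri [ 0.558 -0.141  0.056]
small_hub scene 0.56 [233.  149.6] [ 0.53
[... 637 characters left out ...]
ug scene 0.77 [254.7 271.3] [0.766 0.115 0.   ]
mug side 0.65 [168.5 238.4] [0.773 0.101 0.   ]
   tri [0.767 0.115 0.014]
carton scene 0.7 [363.9 262.8] [0.501 0.325 0.   ]
carton side 0.73 [200.9 183. ] [ 0.771 -0.142  0.   ]
   tri [0.617 0.317 0.36 ]
mount_large scene 0.64 [266.7 199. ] [ 0.576 -0.03   0.03 ]
mount_large side 0.64 [321.9 158.8] [ 0.405 -0.333  0.03 ]
   tri [ 0.502 -0.05   0.144]
mount_medium scene 0.87 [250.5 178.1] [ 0.56  -0.125  0.03 ]
mount_medium side 0.96 [266. 189.] [ 0.554 -0.133  0.03 ]
   tri [ 0.556 -0.129  0.029]
mount_small scene 0.5 [232.4 156.2] [ 0.545 -0.233  0.03 ]
mount_small side 0.81 [278.  169.8] [ 0.537 -0.236  0.03 ]
   tri [ 0.54  -0.239  0.024]
```

```bash
python3 -c "
import cv2
a=cv2.imread('pics/a.png');cv2.imwrite('pics/b.png',cv2.resize(a[:384],(800,600)));cv2.imwrite('pics/c.png',cv2.resize(a[384:],(800,600)))"
```

```text
(no output)
```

View pics/b.png

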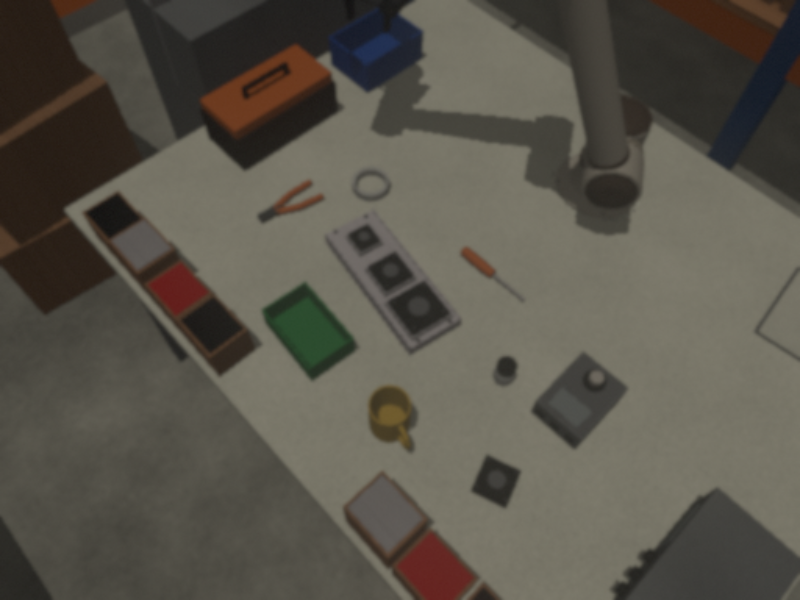

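View pics/c.png

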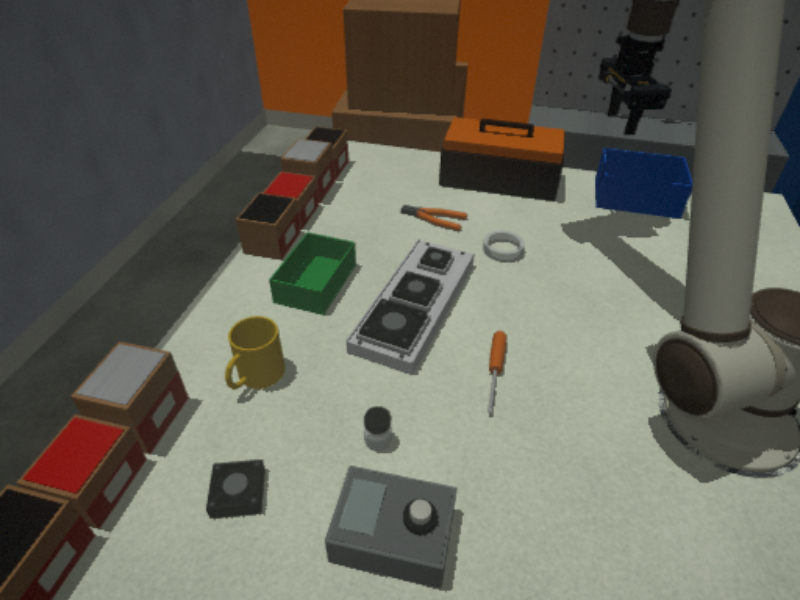

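Emit:
{"op": "step_arm", "data": {"linear": [[-48,31,-3],[-48,31,-3],[-48,31,-3],[-48,31,-3],[-48,31,-3],[-48,31,-3],[-48,31,-3],[-48,31,-3],[-48,31,-3],[-48,31,-3]], "delta_rot": [[0,0,0],[0,0,0],[0,0,0],[0,0,0],[0,0,0],[0,0,0],[0,0,0],[0,0,0],[0,0,0],[0,0,0]], "grip": [0,0,0,0,0,0,0,0,0,0]}}

```text
time_s: 2.55
tcp_pos: [0.5568, -0.1426, 0.2211]
ee_rot: [[-0.947, -0.321, 0.001], [-0.321, 0.947, -0.0], [-0.001, -0.0, -1.0]]
wrist_force: [0.8, -0.2, -0.2]
gripper_width: 0.021
gripper_force: 0.0
```

Emit:
{"op": "step_arm", "data": {"linear": [[0,0,0],[0,0,0],[0,0,0]], "delta_rot": [[0,0,0],[0,0,0],[0,0,0]], "grip": [0,0,0]}}

```text
time_s: 2.92
tcp_pos: [0.555, -0.1451, 0.2207]
ee_rot: [[-0.948, -0.32, -0.0], [-0.32, 0.948, -0.0], [0.0, 0.0, -1.0]]
wrist_force: [0.2, 0.3, -0.3]
gripper_width: 0.003
gripper_force: 0.0
```

```bash
cat > w.py <<'E'
from h import *
import sys
s=sense();c=capture('wrist');print(s['time_s'],np.round(s['tcp_pos'],4),np.round(s['ee_rot'],3).tolist(),s['gripper_width'],np.round(s['wrist_force'],2))
cv2.imwrite('pics/%s.png'%sys.argv[1],cv2.resize(c['img'][:,:,::-1],(800,600)))
for l in sys.argv[2:]:
    z=.086 if l=='key_top' else .051
    for r in landmark_of('wrist',l)[:2]: print(l,round(r['score'],2),np.round(r['point'],1),np.round(atz(ray(c,r['point'],s),z),4))
E
python3 w.py d large_hub medium_hub small_hub
```

```text
2.925 [ 0.555  -0.1451  0.2207] [[-0.948, -0.32, -0.0], [-0.32, 0.948, -0.0], [0.0, 0.0, -1.0]] 0.002550112685842372 [ 0.18  0.3  -0.26]
large_hub 0.7 [343.6 213.2] [ 0.572  -0.0298  0.051 ]
medium_hub 0.67 [261.7 168.2] [ 0.5522 -0.137   0.051 ]
medium_hub 0.53 [176.3 123.4] [ 0.5351 -0.2402  0.051 ]
small_hub 0.93 [175.1 124.1] [ 0.5363 -0.2413  0.051 ]
```

View pics/d.png

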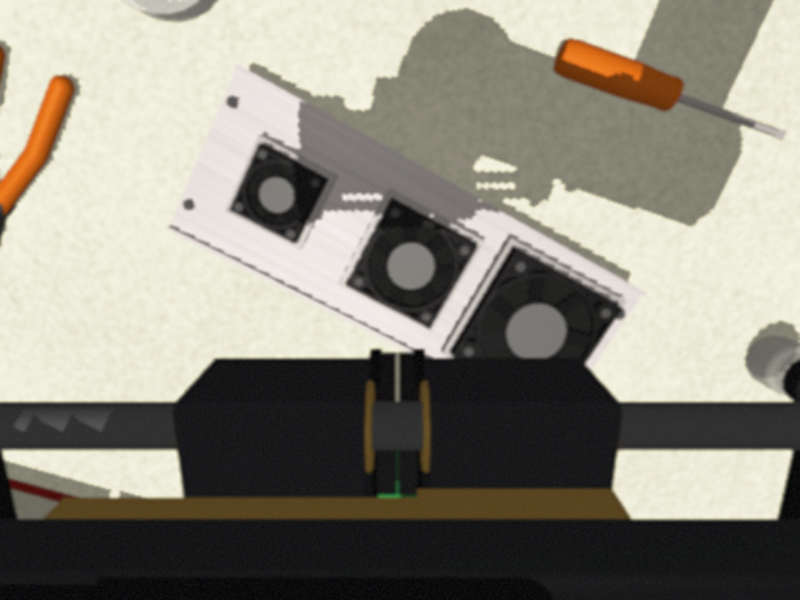

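Emit:
{"op": "step_arm", "data": {"linear": [[-18,34,30],[-18,35,30],[-17,35,30],[0,0,30],[0,0,25],[0,0,0],[0,0,0]], "delta_rot": [[0,0,0],[0,0,0],[0,0,0],[0,0,0],[0,0,0],[0,0,0],[0,0,0]], "grip": [0,0,0,0,0,0,0]}}

```text
time_s: 4.0
tcp_pos: [0.5734, -0.029, 0.0768]
ee_rot: [[-0.947, -0.321, 0.002], [-0.321, 0.947, -0.0], [-0.002, -0.001, -1.0]]
wrist_force: [-0.2, -0.5, 0.8]
gripper_width: 0.005
gripper_force: 0.0
```

Emit:
{"op": "step_arm", "data": {"linear": [[0,0,6],[0,0,6],[0,0,4],[0,0,4],[0,0,0],[0,0,0]], "delta_rot": [[0,0,0],[0,0,0],[0,0,0],[0,0,0],[0,0,0],[0,0,0]], "grip": [0,0,0,0,0,0]}}

```text
time_s: 4.75
tcp_pos: [0.5727, -0.0287, 0.0557]
ee_rot: [[-0.947, -0.321, 0.0], [-0.321, 0.947, -0.0], [-0.0, -0.0, -1.0]]
wrist_force: [-1.0, -0.3, 1.3]
gripper_width: 0.005
gripper_force: 0.0
```

Emit:
{"op": "step_arm", "data": {"linear": [[0,0,3],[0,0,3],[0,0,3],[0,0,3],[0,0,0],[0,0,0]], "delta_rot": [[0,0,0],[0,0,0],[0,0,0],[0,0,0],[0,0,0],[0,0,0]], "grip": [0,0,0,0,0,0]}}

```text
time_s: 5.5
tcp_pos: [0.5726, -0.0287, 0.0437]
ee_rot: [[-0.947, -0.321, 0.0], [-0.321, 0.947, -0.0], [-0.0, -0.0, -1.0]]
wrist_force: [0.3, -0.3, 0.9]
gripper_width: 0.003
gripper_force: 0.0
```

Emit:
{"op": "step_arm", "data": {"linear": [[0,0,2],[0,0,2],[0,0,0],[0,0,0]], "delta_rot": [[0,0,0],[0,0,0],[0,0,0],[0,0,0]], "grip": [0,0,0,0]}}

```text
time_s: 6.0
tcp_pos: [0.5726, -0.0287, 0.0396]
ee_rot: [[-0.947, -0.321, -0.0], [-0.321, 0.947, -0.0], [0.0, -0.0, -1.0]]
wrist_force: [0.4, 0.1, -0.1]
gripper_width: 0.005
gripper_force: 0.0
```

Emit:
{"op": "step_arm", "data": {"linear": [[0,0,1.5],[0,0,0]], "delta_rot": [[0,0,0],[0,0,0]], "grip": [0,0]}}

```text
time_s: 6.25
tcp_pos: [0.5724, -0.0287, 0.038]
ee_rot: [[-0.947, -0.321, -0.0], [-0.321, 0.947, -0.0], [0.0, 0.0, -1.0]]
wrist_force: [-0.7, 0.2, 0.5]
gripper_width: 0.006
gripper_force: 0.0
```

Run:
```python
from h import *
print(np.round(sense()['wrist_force'],2),np.round(sense()['moment'],2))
c=capture('side');print(np.round(sense()['wrist_force'],2))
h=c['world_to_cam']@np.array([.572,-.03,.05,1]);u=int(c['cx']+c['fx']*h[0]/-h[2]);v=int(c['cy']-c['fy']*h[1]/-h[2])
w=c['img'][v-60:v+50,u-75:u+75,::-1];cv2.imwrite('pics/e.png',cv2.resize(w,None,fx=5,fy=5,interpolation=2))
```

```text
[-0.65  0.17  0.48] [ 0.03  0.   -0.06]
[ 0.79 -0.09 -0.31]
```

View pics/e.png

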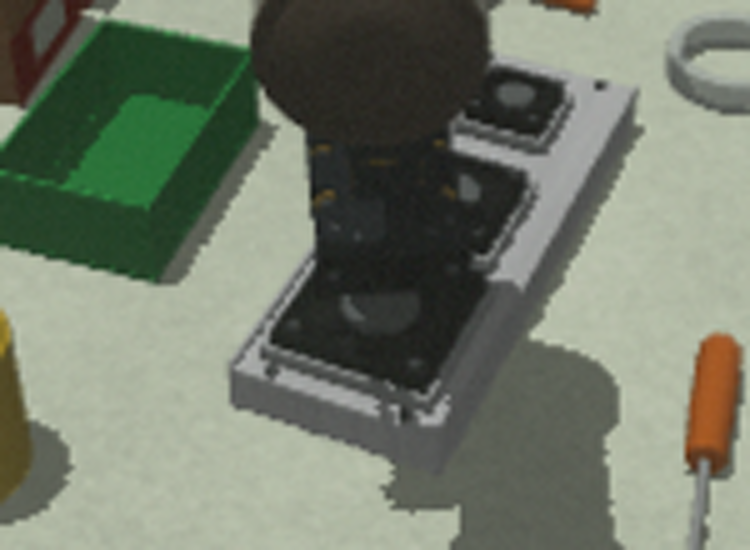

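The crop shows the fingertips on the large hub (about 375,290), with the fan low in its collar. I'll press further until the pads push back.

Emit:
{"op": "step_arm", "data": {"linear": [[0,0,1],[0,0,1]], "delta_rot": [[0,0,0],[0,0,0]], "grip": [0,0]}}

```text
time_s: 6.55
tcp_pos: [0.5725, -0.0287, 0.0361]
ee_rot: [[-0.947, -0.321, 0.0], [-0.321, 0.947, 0.0], [-0.0, -0.0, -1.0]]
wrist_force: [-0.3, 0.1, -0.3]
gripper_width: 0.004
gripper_force: 0.0
```

Emit:
{"op": "step_arm", "data": {"linear": [[0,0,0]], "delta_rot": [[0,0,0]], "grip": [0]}}

```text
time_s: 6.68
tcp_pos: [0.5724, -0.0287, 0.036]
ee_rot: [[-0.947, -0.321, -0.0], [-0.321, 0.947, 0.0], [0.0, 0.0, -1.0]]
wrist_force: [0.5, -0.6, -0.1]
gripper_width: 0.004
gripper_force: 0.0
```

```bash
python3 -c "
from h import *
s=sense();print(np.round(s['effort'],2),np.round(s['joints'],2),np.round(s['wrist_force'],2),s['tcp_pos'])"
```

```text
[  0.   -38.09  14.38   3.23  -0.07  -0.  ] [ 13.31  26.03 -18.12  -0.   -45.86 -84.59] [ 0.53 -0.61 -0.09] [ 0.57243157 -0.02872594  0.03603423]
```

Emit:
{"op": "step_arm", "data": {"linear": [[0,0,-20],[0,0,0],[0,0,0]], "delta_rot": [[0,0,0],[0,0,0],[0,0,0]], "grip": [0,0,0]}}

```text
time_s: 7.05
tcp_pos: [0.5721, -0.0287, 0.0557]
ee_rot: [[-0.947, -0.321, -0.001], [-0.321, 0.947, 0.0], [0.001, 0.0, -1.0]]
wrist_force: [-1.1, -0.2, -0.4]
gripper_width: 0.008
gripper_force: 0.0
```

```bash
python3 -c "
from h import *
s=sense();print(np.round(s['effort'],2),np.round(s['joints'],2),np.round(s['wrist_force'],2),s['tcp_pos'])"
```

```text
[ 2.000e-02 -3.797e+01  1.528e+01  3.430e+00 -6.000e-02  0.000e+00] [ 1.332e+01  2.459e+01 -1.703e+01 -3.000e-02 -4.841e+01 -8.459e+01] [-1.12 -0.16 -0.39] [ 0.57213214 -0.02868079  0.05568207]
```

Emit:
{"op": "step_arm", "data": {"linear": [[0,0,-55],[18,-35,-55],[18,-34,-55],[17,-35,0],[0,0,0],[0,0,0]], "delta_rot": [[0,0,0],[0,0,0],[0,0,0],[0,0,0],[0,0,0],[0,0,0]], "grip": [0,0,0,0,0,0]}}

```text
time_s: 7.8
tcp_pos: [0.556, -0.1384, 0.212]
ee_rot: [[-0.947, -0.321, -0.002], [-0.321, 0.947, 0.0], [0.002, 0.001, -1.0]]
wrist_force: [-0.4, 0.0, 0.4]
gripper_width: 0.009
gripper_force: 0.0
```

```bash
python3 w.py f large_hub medium_hub small_hub
```

```text
7.8 [ 0.556  -0.1384  0.212 ] [[-0.947, -0.321, -0.002], [-0.321, 0.947, 0.0], [0.002, 0.001, -1.0]] 0.008687872826976166 [-0.39  0.03  0.41]
large_hub 0.83 [339.7 214.4] [ 0.5733 -0.0299  0.051 ]
medium_hub 0.58 [256.9 167.9] [ 0.5527 -0.136   0.051 ]
small_hub 0.58 [166.  122.2] [ 0.537  -0.2423  0.051 ]
small_hub 0.3 [342.7 215.2] [ 0.5731 -0.0263  0.051 ]
```

View pics/f.png

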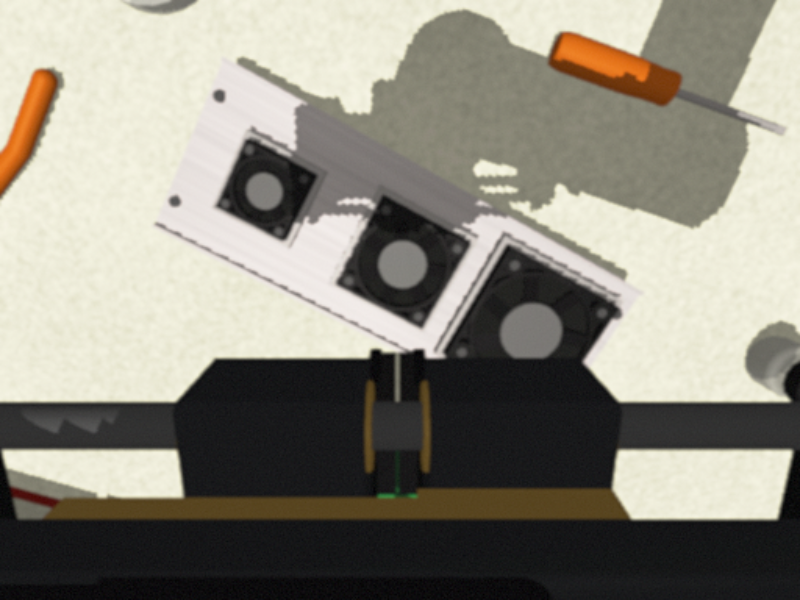

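Run:
```python
from h import *
c=capture('wrist');m=np.linalg.inv(c['mount'])
P=lambda c,T,p:(lambda h:(c['cx']-c['fx']*h[0]/h[2],c['cy']+c['fy']*h[1]/h[2]))(T@np.array([*p,1]))
print('tcp in wrist',P(c,m,[0,0,0]),'20mm up',P(c,m,[0,0,-.02]), 'cam pos in tool',c['mount'][:3,3] if hasattr(c['mount'],'shape') else c['mount'],c['fx'])
c=capture('side');T=np.array(c['world_to_cam'])
u,v=map(int,P(c,T,[.572,-.03,.05]))
for z in (.036,.038,.05,.06,.07):
    q=P(c,T,[.5724,-.0287,z]);print(z,np.round(q,1),'in crop',[(q[0]-u+75)*5,(q[1]-v+60)*5])
r=landmark_of('side','large_hub')[0];q=r['point'];print('hub now',np.round(q,1),[(q[0]-u+75)*5,(q[1]-v+60)*5],r['score'])
s=sense();q=P(c,T,s['tcp_pos']);print(s['tcp_pos'],q)
w=c['img'][v-60:v+50,u-75:u+75,::-1];w2=c['img'][int(q[1])-60:int(q[1])+50,int(q[0])-75:int(q[0])+75,::-1].copy()
f=lambda w:cv2.resize(cv2.convertScaleAbs(w,alpha=1.8,beta=20),None,fx=2.66,fy=5,interpolation=2)
cv2.imwrite('pics/g.png',np.hstack([f(w),f(w2)]))
```

```text
tcp in wrist (np.float64(253.8510008790094), np.float64(222.19518559933758)) 20mm up (np.float64(253.8121541341605), np.float64(234.76566823077903)) cam pos in tool [ 0.07340726  0.0002309  -0.19411768] 331.5066778074086
0.036 [251.6 209.8] in crop [np.float64(378.07173470338296), np.float64(323.9354257889363)]
0.038 [251.6 209.3] in crop [np.float64(378.0840157715802), np.float64(321.4007074991764)]
0.05 [251.6 206.2] in crop [np.float64(378.15838773544056), np.float64(306.05090453279104)]
0.06 [251.6 203.6] in crop [np.float64(378.22127653631753), np.float64(293.071138339369)]
0.07 [251.7 201. ] in crop [np.float64(378.2850124492768), np.float64(279.9165347088146)]
hub now [252.  203.2] [380.0, 290.99999999999994] 0.65
[ 0.55671317 -0.13805186  0.21294422] (np.float64(267.50356046943386), np.float64(136.86322692029734))
```

View pics/g.png

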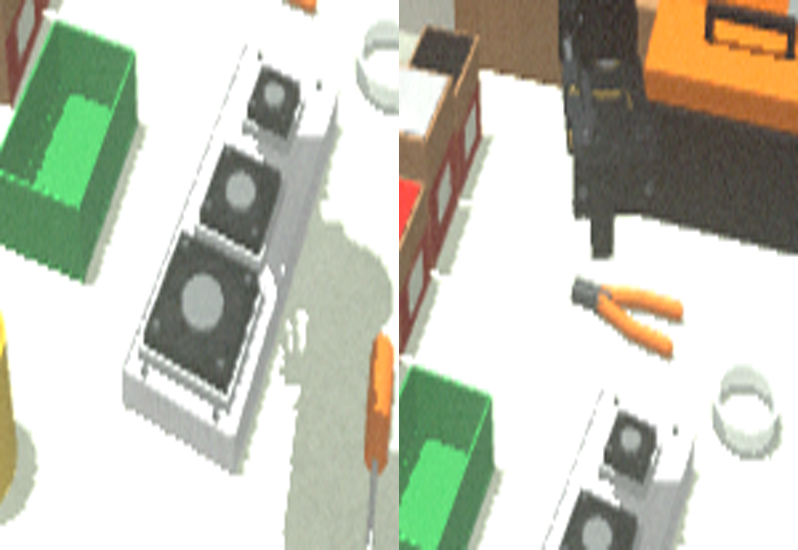

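The right-hand panel shows the fingertips at about (600,257). The stated TCP would project to about row 300, so the real tips sit roughly 2–3 cm above the reported TCP. In the left panel the large fan is still proud and hasn't been touched. I'll go back down and rely on the force reading.

Emit:
{"op": "step_arm", "data": {"linear": [[-18,34,40],[-18,35,40],[-17,35,40],[0,0,35],[0,0,20],[0,0,6],[0,0,4],[0,0,0],[0,0,0]], "delta_rot": [[0,0,0],[0,0,0],[0,0,0],[0,0,0],[0,0,0],[0,0,0],[0,0,0],[0,0,0],[0,0,0]], "grip": [0,0,0,0,0,0,0,0,0]}}

```text
time_s: 9.28
tcp_pos: [0.574, -0.0231, 0.0291]
ee_rot: [[-0.947, -0.321, 0.002], [-0.321, 0.947, 0.0], [-0.002, -0.0, -1.0]]
wrist_force: [-0.3, -1.0, 0.4]
gripper_width: 0.006
gripper_force: 0.0
```

Emit:
{"op": "step_arm", "data": {"linear": [[0,0,2],[0,0,2]], "delta_rot": [[0,0,0],[0,0,0]], "grip": [0,0]}}

```text
time_s: 9.52
tcp_pos: [0.5735, -0.0231, 0.0244]
ee_rot: [[-0.947, -0.321, 0.001], [-0.321, 0.947, 0.0], [-0.001, -0.0, -1.0]]
wrist_force: [0.0, 0.2, 0.6]
gripper_width: 0.005
gripper_force: 0.0
```

Emit:
{"op": "step_arm", "data": {"linear": [[0,0,2],[0,0,2]], "delta_rot": [[0,0,0],[0,0,0]], "grip": [0,0]}}

```text
time_s: 9.78
tcp_pos: [0.5734, -0.0232, 0.02]
ee_rot: [[-0.947, -0.321, -0.0], [-0.321, 0.947, -0.0], [0.0, 0.0, -1.0]]
wrist_force: [-0.2, -0.7, -0.2]
gripper_width: 0.002
gripper_force: 0.0
```

Emit:
{"op": "step_arm", "data": {"linear": [[0,0,2],[0,0,2]], "delta_rot": [[0,0,0],[0,0,0]], "grip": [0,0]}}

```text
time_s: 10.02
tcp_pos: [0.5734, -0.0231, 0.0163]
ee_rot: [[-0.947, -0.321, -0.0], [-0.321, 0.947, -0.0], [0.0, -0.0, -1.0]]
wrist_force: [0.2, -0.2, 4.0]
gripper_width: 0.004
gripper_force: 1.3
```

Emit:
{"op": "step_arm", "data": {"linear": [[0,0,2],[0,0,2],[0,0,0]], "delta_rot": [[0,0,0],[0,0,0],[0,0,0]], "grip": [0,0,0]}}

```text
time_s: 10.4
tcp_pos: [0.5734, -0.0232, 0.0119]
ee_rot: [[-0.947, -0.321, -0.0], [-0.321, 0.947, 0.0], [0.0, 0.0, -1.0]]
wrist_force: [-0.6, 0.0, 0.9]
gripper_width: 0.005
gripper_force: 0.3
```

Emit:
{"op": "step_arm", "data": {"linear": [[0,0,2],[0,0,2],[0,0,0]], "delta_rot": [[0,0,0],[0,0,0],[0,0,0]], "grip": [0,0,0]}}

```text
time_s: 10.78
tcp_pos: [0.5734, -0.0231, 0.0083]
ee_rot: [[-0.947, -0.321, -0.0], [-0.321, 0.947, -0.0], [0.0, -0.0, -1.0]]
wrist_force: [-1.1, -0.5, 3.6]
gripper_width: 0.008
gripper_force: 2.0
```

Emit:
{"op": "step_arm", "data": {"linear": [[0,0,1.5]], "delta_rot": [[0,0,0]], "grip": [0]}}

```text
time_s: 10.9
tcp_pos: [0.5734, -0.0231, 0.0071]
ee_rot: [[-0.947, -0.321, 0.0], [-0.321, 0.947, -0.0], [-0.0, -0.0, -1.0]]
wrist_force: [-1.7, 0.7, 6.0]
gripper_width: -0.0
gripper_force: 3.1
```

Emit:
{"op": "step_arm", "data": {"linear": [[0,0,1.5],[0,0,0]], "delta_rot": [[0,0,0],[0,0,0]], "grip": [0,0]}}

```text
time_s: 11.15
tcp_pos: [0.5735, -0.0231, 0.0059]
ee_rot: [[-0.947, -0.321, 0.0], [-0.321, 0.947, -0.0], [-0.0, -0.0, -1.0]]
wrist_force: [-2.3, 1.4, 8.2]
gripper_width: 0.006
gripper_force: 3.9
```

Emit:
{"op": "step_arm", "data": {"linear": [[0,0,1],[0,0,0]], "delta_rot": [[0,0,0],[0,0,0]], "grip": [0,0]}}

```text
time_s: 11.4
tcp_pos: [0.5735, -0.0231, 0.0052]
ee_rot: [[-0.947, -0.321, 0.0], [-0.321, 0.947, -0.0], [-0.0, -0.0, -1.0]]
wrist_force: [-3.0, 0.7, 9.1]
gripper_width: 0.007
gripper_force: 4.5
```

Emit:
{"op": "step_arm", "data": {"linear": [[0,0,-20],[0,0,-15],[19,-34,0],[19,-34,0],[18,-34,0],[0,0,0],[0,0,8],[0,0,4],[0,0,0]], "delta_rot": [[0,0,0],[0,0,0],[0,0,0],[0,0,0],[0,0,0],[0,0,0],[0,0,0],[0,0,0],[0,0,0]], "grip": [0,0,0,0,0,0,0,0,0]}}

```text
time_s: 12.52
tcp_pos: [0.5529, -0.1369, 0.0265]
ee_rot: [[-0.947, -0.322, -0.001], [-0.322, 0.947, 0.0], [0.001, 0.0, -1.0]]
wrist_force: [-0.2, 0.1, -0.2]
gripper_width: 0.005
gripper_force: 0.0
```

Run:
```python
from h import *
c=capture('side')
r=landmark_of('side','large_hub');print([(np.round(x['point'],1),x['score']) for x in r])
r=landmark_of('side','medium_hub');print([(np.round(x['point'],1),x['score']) for x in r])
w=c['img'][130:240,180:330,::-1]
cv2.imwrite('pics/i.png',cv2.resize(cv2.convertScaleAbs(w,alpha=1.8,beta=20),None,fx=5,fy=5,interpolation=2))
```

```text
[(array([252.4, 205. ]), 0.95)]
[(array([264.9, 183.5]), 0.67), (array([203.9, 183.3]), 0.39)]
```

View pics/i.png

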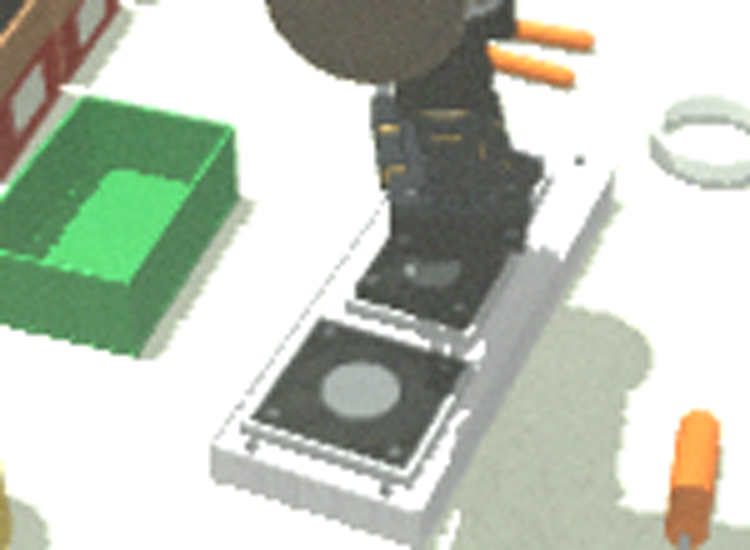

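The large fan (hub at about 360,390) now sits flush within its collar, and the tips hover over the medium hub (about 432,270). Next is the medium fan.

Emit:
{"op": "step_arm", "data": {"linear": [[0,0,3],[0,0,2.5],[0,0,2],[0,0,2],[0,0,2],[0,0,2],[0,0,2],[0,0,2],[0,0,0],[0,0,0]], "delta_rot": [[0,0,0],[0,0,0],[0,0,0],[0,0,0],[0,0,0],[0,0,0],[0,0,0],[0,0,0],[0,0,0],[0,0,0]], "grip": [0,0,0,0,0,0,0,0,0,0]}}

```text
time_s: 13.92
tcp_pos: [0.5532, -0.1377, 0.0094]
ee_rot: [[-0.947, -0.321, 0.0], [-0.321, 0.947, 0.0], [-0.0, 0.0, -1.0]]
wrist_force: [-0.8, 0.4, -0.7]
gripper_width: 0.002
gripper_force: 0.0
```

Emit:
{"op": "step_arm", "data": {"linear": [[0,0,1.5],[0,0,1.5],[0,0,0]], "delta_rot": [[0,0,0],[0,0,0],[0,0,0]], "grip": [0,0,0]}}

```text
time_s: 14.3
tcp_pos: [0.5533, -0.1377, 0.0073]
ee_rot: [[-0.947, -0.321, 0.0], [-0.321, 0.947, -0.0], [-0.0, -0.0, -1.0]]
wrist_force: [-1.1, -0.2, 5.0]
gripper_width: 0.005
gripper_force: 2.9
```

Emit:
{"op": "step_arm", "data": {"linear": [[0,0,1.5],[0,0,1],[0,0,0]], "delta_rot": [[0,0,0],[0,0,0],[0,0,0]], "grip": [0,0,0]}}

```text
time_s: 14.68
tcp_pos: [0.5533, -0.1378, 0.0053]
ee_rot: [[-0.947, -0.322, 0.001], [-0.322, 0.947, -0.0], [-0.0, -0.0, -1.0]]
wrist_force: [-2.9, 1.9, 9.2]
gripper_width: 0.013
gripper_force: 4.4
```

Emit:
{"op": "step_arm", "data": {"linear": [[0,0,-20],[0,0,-15],[17,-31,0],[16,-31,0],[16,-31,0],[0,0,0],[0,0,8],[0,0,4],[0,0,0]], "delta_rot": [[0,0,0],[0,0,0],[0,0,0],[0,0,0],[0,0,0],[0,0,0],[0,0,0],[0,0,0],[0,0,0]], "grip": [0,0,0,0,0,0,0,0,0]}}

```text
time_s: 15.8
tcp_pos: [0.5363, -0.2406, 0.0265]
ee_rot: [[-0.947, -0.322, -0.001], [-0.322, 0.947, 0.0], [0.001, 0.001, -1.0]]
wrist_force: [-0.5, -0.4, 0.1]
gripper_width: 0.004
gripper_force: 0.0
```

Emit:
{"op": "step_arm", "data": {"linear": [[0,0,3],[0,0,2.5],[0,0,2],[0,0,2],[0,0,2],[0,0,2],[0,0,2],[0,0,2],[0,0,1],[0,0,0]], "delta_rot": [[0,0,0],[0,0,0],[0,0,0],[0,0,0],[0,0,0],[0,0,0],[0,0,0],[0,0,0],[0,0,0],[0,0,0]], "grip": [0,0,0,0,0,0,0,0,0,0]}}

```text
time_s: 17.05
tcp_pos: [0.5366, -0.2415, 0.0086]
ee_rot: [[-0.947, -0.321, 0.0], [-0.321, 0.947, -0.0], [-0.0, -0.0, -1.0]]
wrist_force: [-0.3, 0.4, 1.0]
gripper_width: 0.004
gripper_force: 0.9
```

Emit:
{"op": "step_arm", "data": {"linear": [[0,0,1.5],[0,0,1.5],[0,0,0]], "delta_rot": [[0,0,0],[0,0,0],[0,0,0]], "grip": [0,0,0]}}

```text
time_s: 17.42
tcp_pos: [0.5366, -0.2416, 0.0064]
ee_rot: [[-0.947, -0.321, 0.0], [-0.321, 0.947, -0.0], [-0.0, -0.0, -1.0]]
wrist_force: [-1.6, 2.6, 6.8]
gripper_width: 0.004
gripper_force: 3.6
```

Emit:
{"op": "step_arm", "data": {"linear": [[0,0,1.5],[0,0,0]], "delta_rot": [[0,0,0],[0,0,0]], "grip": [0,0]}}

```text
time_s: 17.68
tcp_pos: [0.5367, -0.2416, 0.0053]
ee_rot: [[-0.947, -0.322, 0.0], [-0.322, 0.947, -0.0], [-0.0, -0.0, -1.0]]
wrist_force: [-2.2, 2.2, 9.0]
gripper_width: 0.007
gripper_force: 4.5
```

Emit:
{"op": "step_arm", "data": {"linear": [[0,0,-20],[0,0,-50],[0,0,-50],[0,0,-40],[0,0,0]], "delta_rot": [[0,0,0],[0,0,0],[0,0,0],[0,0,0],[0,0,0]], "grip": [0,0,0,0,0]}}

```text
time_s: 18.3
tcp_pos: [0.5389, -0.2422, 0.1679]
ee_rot: [[-0.947, -0.321, 0.008], [-0.321, 0.947, -0.002], [-0.007, -0.005, -1.0]]
wrist_force: [-0.9, 0.4, 0.2]
gripper_width: 0.009
gripper_force: 0.0
```

Emit:
{"op": "step_arm", "data": {"linear": [[-17,54,-4],[-17,54,-4],[-17,54,-4],[-17,54,-4],[-17,54,-4],[-17,54,-4],[-17,54,-4],[-17,54,0],[-17,54,0],[-14,54,0]], "delta_rot": [[0,0,0],[0,0,0],[0,0,0],[0,0,0],[0,0,0],[0,0,0],[0,0,0],[0,0,0],[0,0,0],[0,0,0]], "grip": [0,0,0,0,0,0,0,0,0,0]}}

```text
time_s: 19.55
tcp_pos: [0.5207, 0.325, 0.1902]
ee_rot: [[-0.947, -0.321, -0.002], [-0.321, 0.947, -0.002], [0.002, -0.001, -1.0]]
wrist_force: [1.3, -0.0, 0.3]
gripper_width: 0.004
gripper_force: 0.0
```

Emit:
{"op": "step_arm", "data": {"linear": [[0,0,0],[0,0,0],[0,0,0]], "delta_rot": [[0,0,0],[0,0,0],[0,0,0]], "grip": [0,0,0]}}

```text
time_s: 19.92
tcp_pos: [0.5214, 0.3222, 0.1917]
ee_rot: [[-0.948, -0.32, -0.001], [-0.32, 0.948, -0.001], [0.001, -0.0, -1.0]]
wrist_force: [-0.1, -0.7, 0.2]
gripper_width: 0.001
gripper_force: 0.0
```

```bash
python3 w.py j key_top testbox
python3 - <<'E'
from h import *
c=capture('side')
a=cv2.resize(cv2.convertScaleAbs(c['img'][140:230,190:310,::-1],alpha=1.6,beta=20),(400,300),interpolation=2)
b=cv2.resize(cv2.imread('pics/j.png'),(400,300))
cv2.imwrite('pics/k.png',np.hstack([b,a]))
E
```

```text
19.925 [0.5214 0.3222 0.1917] [[-0.948, -0.32, -0.001], [-0.32, 0.948, -0.001], [0.001, -0.0, -1.0]] 0.0014934573954119628 [-0.08 -0.7   0.23]
key_top 0.67 [281.8 104. ] [0.4471 0.3228 0.086 ]
key_top 0.55 [137.1 145.4] [0.523  0.2111 0.086 ]
testbox 0.62 [268.7 132. ] [0.4762 0.3224 0.051 ]
```

View pics/k.png

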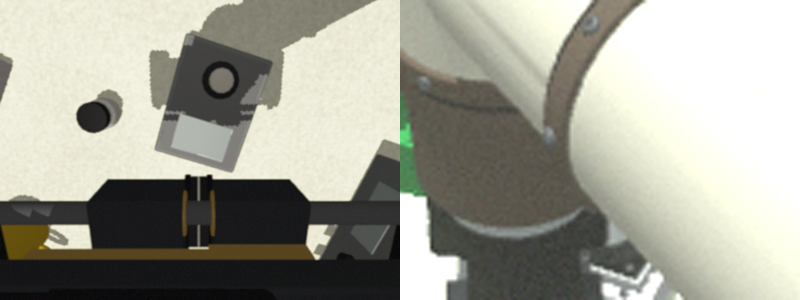

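The left panel shows the round key at about (221,80), with the jar and mug clear of it. The right panel is blocked by the arm. All three fans gave the same 9 N on their pads at the same height, so I'm treating them as home.

Emit:
{"op": "step_arm", "data": {"linear": [[24,8,0],[23,8,20],[23,8,30],[0,0,40],[0,0,25],[0,0,10],[0,0,0],[0,0,0]], "delta_rot": [[0,0,0],[0,0,0],[0,0,0],[0,0,0],[0,0,0],[0,0,0],[0,0,0],[0,0,0]], "grip": [0,0,0,0,0,0,0,0]}}

```text
time_s: 21.12
tcp_pos: [0.4482, 0.3244, 0.0684]
ee_rot: [[-0.947, -0.321, 0.002], [-0.321, 0.947, 0.002], [-0.002, 0.001, -1.0]]
wrist_force: [-0.1, -0.8, 0.3]
gripper_width: 0.005
gripper_force: 0.0
```

Emit:
{"op": "step_arm", "data": {"linear": [[0,0,3],[0,0,3],[0,0,0]], "delta_rot": [[0,0,0],[0,0,0],[0,0,0]], "grip": [0,0,0]}}

```text
time_s: 21.5
tcp_pos: [0.4473, 0.3236, 0.061]
ee_rot: [[-0.947, -0.321, -0.0], [-0.321, 0.947, -0.0], [0.0, -0.0, -1.0]]
wrist_force: [-0.4, -0.6, -0.3]
gripper_width: 0.006
gripper_force: 0.0
```

Emit:
{"op": "step_arm", "data": {"linear": [[0,0,3],[0,0,3],[0,0,2],[0,0,0]], "delta_rot": [[0,0,0],[0,0,0],[0,0,0],[0,0,0]], "grip": [0,0,0,0]}}

```text
time_s: 22.0
tcp_pos: [0.4473, 0.3238, 0.0534]
ee_rot: [[-0.947, -0.321, -0.0], [-0.321, 0.947, -0.0], [0.0, -0.0, -1.0]]
wrist_force: [-0.4, -0.0, 2.8]
gripper_width: 0.003
gripper_force: 1.4
```

Emit:
{"op": "step_arm", "data": {"linear": [[0,0,1.5],[0,0,1.5],[0,0,0]], "delta_rot": [[0,0,0],[0,0,0],[0,0,0]], "grip": [0,0,0]}}

```text
time_s: 22.38
tcp_pos: [0.4474, 0.3237, 0.0503]
ee_rot: [[-0.947, -0.321, -0.0], [-0.321, 0.947, -0.0], [0.0, -0.0, -1.0]]
wrist_force: [-1.4, -0.9, 4.8]
gripper_width: 0.005
gripper_force: 2.3
```

Emit:
{"op": "step_arm", "data": {"linear": [[0,0,2],[0,0,0]], "delta_rot": [[0,0,0],[0,0,0]], "grip": [0,0]}}

```text
time_s: 22.62
tcp_pos: [0.4474, 0.3238, 0.0484]
ee_rot: [[-0.947, -0.321, 0.0], [-0.321, 0.947, -0.0], [-0.0, -0.0, -1.0]]
wrist_force: [-2.0, -0.1, 6.4]
gripper_width: 0.006
gripper_force: 2.8
```

Emit:
{"op": "step_arm", "data": {"linear": [[0,0,-10],[0,0,-25],[0,0,-50],[0,0,-50],[0,0,-50],[0,50,0],[0,50,0],[0,0,0],[0,0,0]], "delta_rot": [[0,0,0],[0,0,0],[0,0,0],[0,0,0],[0,0,0],[0,0,0],[0,0,0],[0,0,0],[0,0,0]], "grip": [0,0,0,0,0,0,0,0,0]}}

```text
time_s: 23.75
tcp_pos: [0.4151, 0.4183, 0.2328]
ee_rot: [[-0.947, -0.321, -0.001], [-0.321, 0.947, -0.001], [0.001, -0.001, -1.0]]
wrist_force: [-0.7, -0.5, -0.5]
gripper_width: 0.007
gripper_force: 0.0
```

Run:
```python
from h import *
c=capture('scene');a=c['img'][120:240,190:350,::-1]
d=capture('side');b=d['img'][130:250,180:340,::-1]
f=lambda w:cv2.resize(cv2.convertScaleAbs(w,alpha=1.7,beta=20),(400,300),interpolation=2)
cv2.imwrite('pics/l.png',np.hstack([f(a),f(b)]))
```

```text
(no output)
```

View pics/l.png

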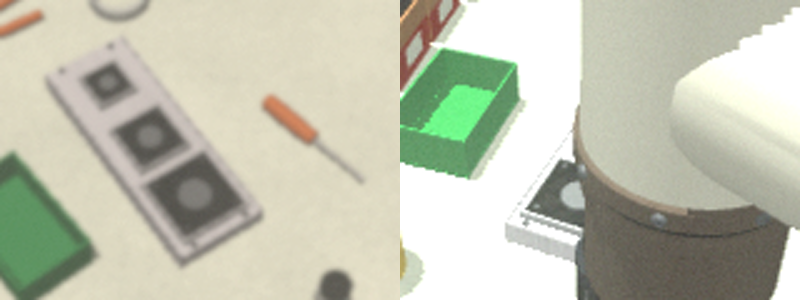

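The scene view shows all three fans, at (108,82), (150,137) and (195,192), sitting evenly in their collars. Nothing else has moved.

```bash
python3 -c "
from station import finish_job;print(finish_job())"
```

```text
the job is handed in; nothing more can be done
None
```

I pressed the three fans home in order (large, medium, small), each held at about 9 N on its pads, then tapped the key at about 6 N and let it go; I handed the job in with the arm clear, but didn't check the key's return on camera.

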